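Put the pantry groceries away by kind

ROBOT

A 7-joint arm with a two-finger parallel gripper is mounted at the origin on the work surface. World frame = base frame: x ahead of the robot, y to its left, z up, the work surface at z = 0. Lengths are in m, angles in rad, forces in N, time in s.
With the tool pointing down it reaches from about 0.4 to 0.85 m from the base axis. Payload 10.4 kg.
Tool frame: the origin (TCP) lies between the finger pads; the fingertips stand 14 mm ahead of it and the grasp point (between the pads) lies 5 mm behind it; z points along the fingers, y is the direction in which the jaws open and shut (so a half turn about z gives the same grasp; the last joint's range is limited). The gripper opens to 87 mm and grips with 3 to 60 N. Pads are 19 mm wide; open, the fingers measure 117 mm over their backs; the gripper's body (75 mm by 190 mm) begins 51 mm behind the grasp point.
Start: joints at [-1.212, 0.332, -0.065, 1.46, 0.022, 1.35, -0.088], TCP at [0.233, 0.58, 0.237] pointing down, gripper open.
Joint ranges: [-2.6, 2.6], [-0.5, 2.12], [-1.47, 1.34], [0.16, 2.42], [-1.27, 4.41], [0.06, 2.06], [-2.6, 2.6]. Speed limits (rad/s): [2.22, 2.22, 2.79, 2.79, 3.14, 3.14, 3.14].

INTERFACE

Orientations are given as a unit quaternion [x, y, z, w].
In Python, from bench import readout, camera, calibration, order gives the robot as it stands.
- The arm moves only by the tool apply_moves, never from a script. Its argument "deltas" is a list of rows, each an object with "translation": the shift along the world's x, y, z in m, a list of three; "turn": the turn, a rotation vector about the world's x, y, z in rad, a list of three; "hand": the finger opening in m, from 0 to 0.087. A call has 1 to 5 rows; each row shifts and turns the pose as measured when the row begins; what a row does not reach is not made up. A row lasts 1/10 s, in which the tool goes at most 50 mm and 8.59 degrees, less where a joint would pass 70% of its speed; a pose out of reach is approached as far as the arm can. A call with a gripper value outside its range is refused whole. The fingers move at their own pace and stop on an object; "newtons" is the grip in N (left out, the last holds). Time passes only in rows, so rows that do not move let the fingers close. It gives the time, the measured TCP pose, the force and the opening at its end, in the units of the state.
- readout.read_state(): the state, without advancing time (a new reading comes with each control period).
- camera(name): name is "scene" or "top"; returns the picture (420x560x3 uint8, red, green, blue); there is no depth.
- calibration(name): a dict with "fx", "fy", "cx", "cy" (pixels), "D" ([k1, k2, p1, p2, k3] as OpenCV has them; the pictures are not rectified), "extrinsics" (4x4, takes a point from world to camera coordinates). Camera axes: x right, y down, z forward; pixel columns grow to the right and rows downward; lengths in m; the calibration is good to about 2 mm. A picture is of the moment at which its call begins. calibration takes no time and is no camera call.
- order.close_job(): hands the job in, once; it reports no verdict.
The state is a dict: "time": time; "joint_positions": joint angles; "joint_vel": joint speeds; "joint_torque": joint torques, N m; "ee_pos": TCP position; "eef_rot": TCP orientation; "ft_force": force on the tool from outside, world axes, zero at the start; "torque": the same for the moment, N m; "width": finger opening in m.
Only numpy, scipy, OpenCV 4.12 (cv2) and the standard library are available. Lean on these libraries where they do the work, as an engineer would, in place of code of your own. Each camera call takes 0.05 s, during which the arm holds its last target. There are 200 camera calls.

TASK

Put the groceries away, all standing upright: the red-capped spice jar in the red tray, the green-capped one in the green tray, the tea carton down in the wooden basket, and the two tins in the low metal tray, the wide blue tin on the tray floor with the small tin stacked centrally on top of it. Leave the honey jar where it stands.

Things in the scene. Friction and masses are not known exactly. Their poses are not given: they have to be found in the camera images.
- jar_red: Loose spice jar with rust-red contents, a white label band and a red cap: an upright cylinder 46 mm in diameter, 95 mm tall, about 140 g. Origin: centre of the underside, z up. Belongs in red_tray.
- jar_green: Loose spice jar with dark green contents, a white label band and a green cap: an upright cylinder 46 mm in diameter, 95 mm tall, about 120 g. Origin: centre of the underside, z up. Belongs in green_tray.
- tin_wide: Loose low tin with a blue band and flat steel top: an upright cylinder 64 mm in diameter, 38 mm tall, about 180 g. Origin: centre of the underside, z up. Belongs on the floor of tin_tray.
- tin_small: Loose narrow tin, white with an orange stripe and flat brass-coloured ends: an upright cylinder 52 mm in diameter, 60 mm tall, about 170 g. Origin: centre of the underside, z up. Belongs on top of tin_wide.
- tea_carton: Loose yellow tea carton with a green foot band: a stiff upright box 50 mm along its own x, 80 mm along its own y, 80 mm tall, about 120 g. Origin: centre of the underside, z up. At the start its x is within about 0.45 rad of world x. Fits the basket only with its long side along the basket's long side.
- honey_jar: Bystander standing among the groceries: loose round amber honey jar with a black lid, 60 mm in diameter, 72 mm tall. Origin: centre of the underside, z up. Not to be moved.
- red_tray: Fixed square open red plastic tray for one jar: 84 x 84 mm outside, walls 5 mm thick, rim 40 mm high, inside 74 x 74 mm, inner floor 5 mm above its origin. Origin: centre of the underside, z up. x and y along its sides.
- green_tray: Fixed square open green plastic tray for one jar: 84 x 84 mm outside, walls 5 mm thick, rim 40 mm high, inside 74 x 74 mm, inner floor 5 mm above its origin. Origin: centre of the underside, z up. x and y along its sides.
- tin_tray: Fixed low square metal tray: 110 x 110 mm outside, dark rim 5 mm thick and 14 mm high, inside 100 x 100 mm, inner floor 5 mm above its origin. Origin: centre of the underside, z up. x and y along its sides.
- tea_basket: Fixed open basket of light wood with darker ribs: 86 mm along its own x and 120 mm along its own y outside, walls 5 mm thick, rim 34 mm high, inside 76 x 110 mm, inner floor 5 mm above its origin. Origin: centre of the underside, z up. Its x is within about 0.4 rad of world x.
Mind the look-alikes: they are no part of the job. What is shaped like the tin_small but purple is not meant. Of the things like the jar_red, leave any that is purple; of the rest the smaller one is meant.

How it is judged:
At the end, for the whole second after the job is handed in: Jars on the floors of the trays of their colour (within 22 mm of centre), carton on the basket floor (25 mm), wide tin on the tin tray floor (28 mm), small tin on top of it (15 mm); all upright within 0.12 rad, released, at rest. Honey jar upright, within 30 mm of its start (horizontal distance between jar_red and red_tray below 0.022 m and z of jar_red in the frame of red_tray below 0.01 m and horizontal distance between jar_green and green_tray below 0.022 m and z of jar_green in the frame of green_tray below 0.01 m and horizontal distance between tin_wide and tin_tray below 0.028 m and z of tin_wide in the frame of tin_tray below 0.01 m and horizontal distance between tea_carton and tea_basket below 0.025 m and z of tea_carton in the frame of tea_basket below 0.01 m and horizontal distance between tin_small and tin_wide below 0.015 m and z of tin_small in the frame of tin_wide between 0.034 and 0.043 m and angle between each of jar_red, jar_green, tin_wide, tin_small, tea_carton's own z axis and vertical below 0.12 rad and linear speed of each of jar_red, jar_green, tin_wide, tin_small, tea_carton below 0.02 m/s and distance of honey_jar from where it was at the start of the episode below 0.03 m and angle between honey_jar's own z axis and vertical below 0.15 rad); the robot touches nothing.
It fails at once if the honey jar is pushed away (30 mm) or tipped (distance of honey_jar from where it was at the start of the episode above 0.03 m or angle between honey_jar's own z axis and vertical above 0.3 rad).
It also fails if it takes over 128 s, if anything falls off the work surface, if the arm or the gripper's body presses on something with over 40 N, if the wrist force passes 120 N, or if a joint passes its speed limit or range.

## Working session

There is one attempt and no reset: what is moved stays moved. The work goes in short steps, Python scripts to look and compute and a tool call to move; the robot and the scene stay as the last step left them, time stands still between calls to the robot, and variables do not carry over. Pictures are saved under pics/ and viewed, about 12 in all and at most 16, crops included, and the job is handed in when it is done.

Besides the shell and the picture viewer there is one more tool, called after ">>>" by a JSON object that holds its "name" and its "arguments". apply_moves: Moves the arm, as the interface text tells. Its arguments: {"type":"object","properties":{"deltas":{"type":"array","items":{"type":"object","properties":{"translation":{"type":"array","items":{"type":"number"}},"turn":{"type":"array","items":{"type":"number"}},"hand":{"type":"number"}}}},"newtons":{"type":"number"}},"required":["deltas"]}

```bash
ls; mkdir -p pics
python3 - <<'E'
from bench import readout, camera, calibration
import cv2,numpy as np
for n in("scene","top"):
    im=camera(n); cv2.imwrite(f"pics/{n}0.png",im[:,:,::-1]); 
    c=calibration(n); print(n,c)
a=[cv2.imread(f"pics/{n}0.png") for n in("scene","top")]
s=readout.read_state(); print(s)
E
```

```text
pics
scene {'fx': 434.37854737365296, 'fy': 434.37854737365296, 'cx': 281.222171298569, 'cy': 208.05650706120193, 'D': array([-0.009565,  0.      ,  0.      ,  0.      ,  0.      ]), 'extrinsics': array([[-0.42961545,  0.90298895,  0.00644413,  0.21499507],
       [ 0.78208274,  0.37564033, -0.49723327, -0.39802452],
       [-0.45141682, -0.20857925, -0.86759296,  1.30446043],
       [ 0.        ,  0.        ,  0.        ,  1.        ]])}
top {'fx': 425.1365867705453, 'fy': 425.1365867705453, 'cx': 282.83246698916014, 'cy': 207.33903781249793, 'D': array([-0.04612247,  0.        ,  0.        ,  0.        ,  0.        ]), 'extrinsics': array([[ 0.00440494, -0.99995336, -0.0085948 ,  0.00718593],
       [-0.98660099, -0.00294403, -0.16312514,  0.48094912],
       [ 0.16309223,  0.00919819, -0.98656795,  0.89941232],
       [ 0.        ,  0.        ,  0.        ,  1.        ]])}
{'time': 0.1, 'joint_positions': array([-1.21162248,  0.33283724, -0.06468915,  1.46084897,  0.0215932 ,
        1.34989606, -0.0885083 ]), 'joint_vel': array([-0.00107014, -0.00236386, -0.00026155, -0.00292925,  0.00174675,
        0.00056364, -0.00060653]), 'joint_torque': array([ 2.10897153e-03, -6.24539065e+01,  2.49568460e-02, -3.90715706e+01,
       -6.14830339e-02,  3.66651267e-02,  5.25892119e-05]), 'ee_pos': array([0.23273955, 0.57969887, 0.23581961]), 'eef_rot': array([ 1.89730237e-01,  9.81836044e-01, -6.40131158e-04, -9.60083349e-05]), 'ft_force': array([-0.25116801,  0.48375174, -0.8239508 ]), 'torque': array([ 0.01842877, -0.01124303, -0.03303499]), 'width': 0.08679259441311653}
```

View pics/scene0.png

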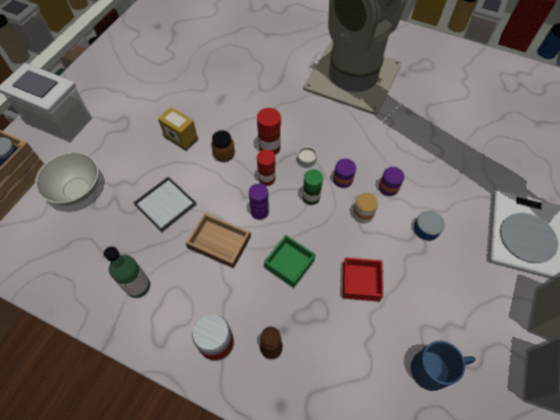

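View pics/top0.png

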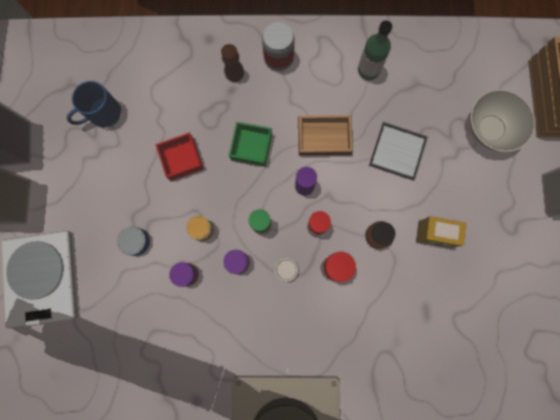

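The scene picture shows the arm out of the way. In the top view (col,row): red tray (180,157), green tray (251,144), basket (325,135), tin tray (399,151), wide tin (133,241), small tin (199,228), green jar (260,220), small red jar (320,222), honey (381,235) and carton (446,231). The decoys are the large red jar (340,267) and the purple things.

```bash
cat > h.py <<'E'
import cv2,numpy as np
from bench import readout,camera,calibration
def K(c): return np.array([[c['fx'],0,c['cx']],[0,c['fy'],c['cy']],[0,0,1.]])
def cast(n,px,z):
    c=calibration(n);E=c['extrinsics'];R,t=E[:3,:3],E[:3,3]
    u=cv2.undistortPoints(np.float64(px).reshape(-1,1,2),K(c),c['D']).reshape(-1,2)
    d=np.c_[u,np.ones(len(u))]@R; C=-R.T@t
    return (C+d*((z-C[2])/d[:,2:]))[:,:2],C
def proj(n,p):
    c=calibration(n);E=c['extrinsics']
    return cv2.projectPoints(np.float64(p).reshape(-1,1,3),cv2.Rodrigues(E[:3,:3])[0],E[:3,3],K(c),c['D'])[0].reshape(-1,2)
def comp(mask,seed):
    k,l,s,c=cv2.connectedComponentsWithStats(mask.astype(np.uint8))
    ys,xs=np.nonzero(mask); i=np.argmin(np.hypot(xs-seed[0],ys-seed[1]))
    m=(l==l[ys[i],xs[i]]).astype(np.uint8)
    return cv2.findContours(m,cv2.RETR_EXTERNAL,cv2.CHAIN_APPROX_NONE)[0][0].reshape(-1,2)
def rng(im,h0,h1,s0,v0,s1=256,v1=256):
    h,s,v=[a.astype(int) for a in cv2.split(cv2.cvtColor(im,cv2.COLOR_RGB2HSV))]
    hh=(h>=h0)&(h<=h1) if h0<=h1 else (h>=h0)|(h<=h1)
    return hh&(s>=s0)&(v>=v0)&(s<=s1)&(v<=v1)
def cyl(n,px,z,r):  # top disc at height z: far edge less radius
    p,C=cast(n,px,z); m=p.mean(0); d=m-C[:2]; d/=np.linalg.norm(d); q=np.array([-d[1],d[0]])
    a=p@d;b=p@q
    return d*(a.max()-r)+q*(b.max()+b.min())/2, a.max()-a.min(), b.max()-b.min()
def box(n,px,z,sx,sy): # rim outline, far edges less half size; x axis within 45deg of world x
    p,C=cast(n,px,z); r=cv2.minAreaRect(p.astype(np.float32)*1000); th=np.radians(r[2])
    th=(th+np.pi/4)%(np.pi/2)-np.pi/4
    ax=np.array([[np.cos(th),np.sin(th)],[-np.sin(th),np.cos(th)]]); o=np.zeros(2);ext=[]
    for u,s in zip(ax,(sx,sy)):
        a=p@u; sg=np.sign(a.mean()-C[:2]@u); e=(a*sg).max()*sg-sg*s/2; o+=u*e; ext.append(a.max()-a.min())
    return o,th,ext
E
python3 - <<'E'
from h import *
np.set_printoptions(precision=4,suppress=True)
T=cv2.imread("pics/top0.png")[:,:,::-1].copy();S=cv2.imread("pics/scene0.png")[:,:,::-1].copy()
hs=lambda I,p:cv2.cvtColor(I,cv2.COLOR_RGB2HSV)[p[1],p[0]]
red=(170,8,150,60);grn=(50,85,110,40);
cy=[("jr",red,(320,222),(266,158),.095,.023),("bigred",red,(340,267),(269,116),.13,.03),("jg",grn,(260,220),(313,178),.095,.023),
 ("small",(8,28,90,90),(199,228),(366,202),.06,.026),("wide",(90,125,30,60),(133,241),(429,220),.038,.032),("honey",(0,180,0,0,256,45),(381,235),(221,138),.072,.03)]
for nm,c,t,s,z,r in cy:
    for n,I,p in(("top",T,t),("scene",S,s)):
        print(nm,n,hs(I,p),*cyl(n,comp(rng(I,*c),p),z,r))
for nm,c,p,z,sx,sy in[("redtray",red,(180,157),.04,.084,.084),("greentray",grn,(251,144),.04,.084,.084),("basket",(5,25,70,50),(325,118),.034,.086,.12),
  ("tintray",(0,180,0,0,110,80),(399,127),.014,.11,.11),("carton",(15,35,120,60),(433,232),.08,.05,.08)]:
    print(nm,hs(T,p),*box("top",comp(rng(T,*c),p),z,sx,sy))
print(cast("top",[0,0],0)[1],cast("scene",[0,0],0)[1])
big=cv2.resize(T[100:290,110:480],None,fx=2.1,fy=2.1,interpolation=cv2.INTER_CUBIC)
cv2.imwrite("pics/crop.png",cv2.convertScaleAbs(big,alpha=1.5)[:,:,::-1])
E
```

```text
jr top [  1 182 161] [ 0.4397 -0.0662] 0.04296625412064903 0.040890966158844105
jr scene [  1 201 150] [ 0.4446 -0.0672] 0.06800555295891203 0.04351536810253295
bigred top [  1 183 162] [ 0.349  -0.1021] 0.057951179998479124 0.05449581087060157
bigred scene [  1 199 150] [ 0.3597 -0.1019] 0.08792373288150293 0.05138975690484654
jg top [ 65 126 125] [0.4424 0.0557] 0.041160820237320206 0.037890408330384553
jg scene [ 66 153 112] [0.4525 0.0579] 0.0593718110841433 0.03899818704884514
small top [ 18 154 172] [0.4337 0.1909] 0.05149738502405088 0.04896886148699109
small scene [ 18 143 152] [0.4383 0.1907] 0.04984034952897731 0.0480882060308456
wide top [ 60   2 129] [0.3915 0.2805] 0.0 0.0
wide scene [ 96  10 127] [0.4475 0.3074] 0.007510838941959697 0.003090968977045805
honey top [175  31  49] [ 0.4013 -0.1772] 0.0 0.0
honey scene [110  38  20] [ 0.4323 -0.1991] 0.0546927043884983 0.04428513309306853
redtray [  1 186 159] [0.5998 0.2444] 0.34906485171345714 [np.float64(0.08241218577763754), np.float64(0.08186035955193383)]
greentray [ 65 135 117] [0.6262 0.0797] -0.17962382393922827 [np.float64(0.07953354193644158), np.float64(0.07786653203160995)]
basket [ 15 100  89] [ 0.6549 -0.0881] 0.020735162107302196 [np.float64(0.09293963359686996), np.float64(0.121897968226401)]
tintray [ 0 18 98] [ 0.626  -0.2638] -0.1555846672015737 [np.float64(0.026365549367096452), np.float64(0.10664249856364591)]
carton [ 20 152 149] [ 0.4255 -0.3339] -0.14501671136392114 [np.float64(0.052439388492669936), np.float64(0.09518444189725933)]
[0.3278 0.0003 0.9658] [0.9925 0.2275 0.9324]
```

View pics/crop.png

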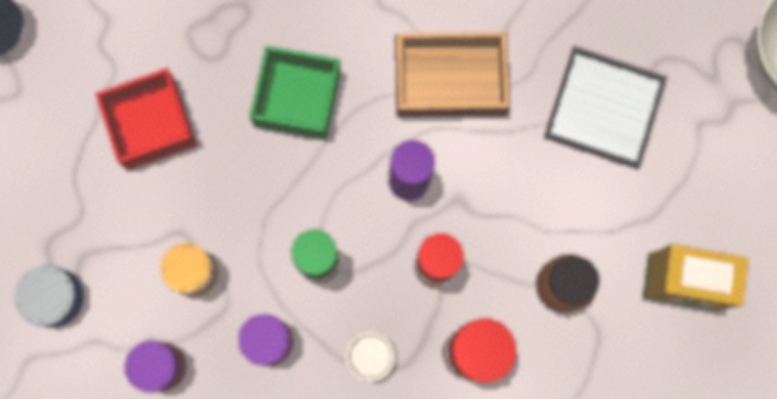

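Run:
```python
from h import *
np.set_printoptions(precision=4,suppress=True)
c=lambda *a:np.array(a,float)/2.1+[110,100]-0.25
def q(nm,a,z):
    p,_=cast("top",c(*a),z); print(nm,p.mean(0),"edges",np.linalg.norm(np.roll(p,-1,0)-p,axis=1),[round(float(np.arctan2(*(np.roll(p,-1,0)-p)[i][::-1])),3) for i in range(len(p))])
for nm,a,z in(("wide",(48,295),.038),("honey",(574,279),.072),("purplejar",(412,162),.095),("white",(371,357),.05)):print(nm,cast("top",c(a),z)[0])
q("tintray",[(576,47),(665,75),(639,166),(547,137)],.014)
q("carton",[(673,246),(748,256),(741,306),(666,298)],.08)
q("basket",[(397,34),(508,33),(509,107),(397,109)],.034)
q("red",[(98,96),(168,70),(195,140),(129,157)],.04)
q("green",[(267,47),(340,61),(327,127),(253,117)],.04)
# scene checks
S=cv2.imread("pics/scene0.png")[:,:,::-1].copy()
P=proj("scene",[[.396,.284,.038],[.412,-.178,.072],[.626,-.264,.014],[.42,-.328,.08],[.655,-.088,.034]]);print(P)
```

```text
wide [[0.4067 0.3398]]
honey [[ 0.4221 -0.2033]]
purplejar [[ 0.5367 -0.0398]]
white [[0.3442 0.0006]]
tintray [ 0.6208 -0.2597] edges [0.1036 0.1098 0.1051 0.1102] [-1.887, 2.823, 1.259, -0.332]
carton [ 0.4241 -0.3353] edges [0.0763 0.0513 0.0754 0.0532] [-1.702, 2.94, 1.466, -0.183]
basket [ 0.654  -0.0876] edges [0.1221 0.0845 0.1213 0.0856] [-1.558, 3.13, 1.592, -0.002]
red [0.601  0.2427] edges [0.0808 0.085  0.0729 0.0776] [-1.2, -2.749, 1.831, 0.502]
green [0.6321 0.0818] edges [0.0814 0.0753 0.0805 0.0802] [-1.769, 2.965, 1.433, -0.165]
[[407.8653 207.8328]
 [232.6523 137.1642]
 [162.0887 202.1166]
 [179.4933 117.4585]
 [217.822  236.0365]]
```

>>> {"name": "apply_moves", "arguments": {"deltas": [{"translation":[0.03,-0.04,0],"turn":[0,0,0.1],"hand":0.087},{"translation":[0.03,-0.04,0],"turn":[0,0,0.1],"hand":0.087},{"translation":[0.03,-0.04,0],"turn":[0,0,0.1],"hand":0.087},{"translation":[0.03,-0.04,0],"turn":[0,0,0.08],"hand":0.087}], "newtons": 20}}

```text
time: 0.5
ee_pos: [0.3468, 0.4209, 0.2328]
eef_rot: [-0.012, 1.0, -0.002, -0.002]
ft_force: [1.2, 0.7, 0.0]
width: 0.0865
```

Run:
```python
from h import *
print(proj("scene",[[.407,.34,.038],[.422,-.203,.072],[.424,-.335,.08],[.447,.057,.095],[.443,-.067,.095],[.436,.191,.06]]))
```

```text
[[429.45924911 220.47606694]
 [222.02026053 136.5907276 ]
 [176.33190276 117.62771191]
 [313.5438866  176.07090172]
 [266.46076509 156.08862836]
 [366.94982046 201.59161471]]
```

>>> {"name": "apply_moves", "arguments": {"deltas": [{"translation":[0.03,-0.04,-0.01],"turn":[0,0,0],"hand":0.087},{"translation":[0.03,-0.04,-0.03],"turn":[0,0,0],"hand":0.087},{"translation":[0,0,-0.04],"turn":[0,0,0],"hand":0.087},{"translation":[0,0,-0.03],"turn":[0,0,0],"hand":0.087}]}}

```text
time: 0.9
ee_pos: [0.4089, 0.3401, 0.1295]
eef_rot: [-0.008, 1.0, 0.0, 0.002]
ft_force: [0.0, 0.9, -0.3]
width: 0.0873
```

>>> {"name": "apply_moves", "arguments": {"deltas": [{"translation":[-0.002,0,-0.045],"turn":[0,0,0],"hand":0.087},{"translation":[0,0,-0.035],"turn":[0,0,0],"hand":0.087},{"translation":[0,0,-0.018],"turn":[0,0,0],"hand":0.087},{"translation":[0,0,-0.006],"turn":[0,0,0],"hand":0.087}]}}

```text
time: 1.3
ee_pos: [0.4053, 0.3362, 0.0179]
eef_rot: [-0.006, 1.0, -0.002, -0.0]
ft_force: [-0.7, 0.4, 0.4]
width: 0.0869
```

>>> {"name": "apply_moves", "arguments": {"deltas": [{"translation":[0.001,0.003,0.007],"turn":[0,0,0],"hand":0.087},{"translation":[0,0,0],"turn":[0,0,0],"hand":0.06},{"translation":[0,0,0],"turn":[0,0,0],"hand":0.05},{"translation":[0,0,0],"turn":[0,0,0],"hand":0.05},{"translation":[0,0,0],"turn":[0,0,0],"hand":0.05}], "newtons": 25}}

```text
time: 1.8
ee_pos: [0.4078, 0.3412, 0.0288]
eef_rot: [-0.006, 1.0, -0.0, 0.001]
ft_force: [-0.2, -0.2, -0.4]
width: 0.0633
```

>>> {"name": "apply_moves", "arguments": {"deltas": [{"translation":[0,0,0.03],"turn":[0,0,0],"hand":0.05},{"translation":[0,0,0.05],"turn":[0,0,0],"hand":0.05},{"translation":[0,0,0.045],"turn":[0,0,0],"hand":0.05},{"translation":[0.012,-0.03,0.025],"turn":[0,0,0],"hand":0.05},{"translation":[0.016,-0.045,0],"turn":[0,0,0],"hand":0.05}]}}

```text
time: 2.3
ee_pos: [0.4316, 0.2687, 0.1843]
eef_rot: [-0.012, 1.0, -0.0, 0.0]
ft_force: [2.0, -0.6, -2.6]
width: 0.0635
```

>>> {"name": "apply_moves", "arguments": {"deltas": [{"translation":[0.016,-0.045,0],"turn":[0,0,0],"hand":0.05},{"translation":[0.016,-0.045,0],"turn":[0,0,0],"hand":0.05},{"translation":[0.016,-0.045,0],"turn":[0,0,0],"hand":0.05},{"translation":[0.016,-0.045,0],"turn":[0,0,0],"hand":0.05},{"translation":[0.016,-0.045,0],"turn":[0,0,0],"hand":0.05}]}}

```text
time: 2.8
ee_pos: [0.5128, 0.0358, 0.1876]
eef_rot: [-0.014, 1.0, 0.002, 0.003]
ft_force: [0.5, 0.6, -1.8]
width: 0.0636
```

>>> {"name": "apply_moves", "arguments": {"deltas": [{"translation":[0.016,-0.045,0],"turn":[0,0,0],"hand":0.05},{"translation":[0.016,-0.045,0],"turn":[0,0,0],"hand":0.05},{"translation":[0.016,-0.045,0],"turn":[0,0,0],"hand":0.05},{"translation":[0.016,-0.045,0],"turn":[0,0,0],"hand":0.05},{"translation":[0.016,-0.045,0],"turn":[0,0,0],"hand":0.05}]}}

```text
time: 3.3
ee_pos: [0.5938, -0.1985, 0.1891]
eef_rot: [-0.015, 1.0, 0.002, 0.004]
ft_force: [1.5, 0.5, -2.0]
width: 0.0636
```

>>> {"name": "apply_moves", "arguments": {"deltas": [{"translation":[0.016,-0.04,0],"turn":[0,0,0],"hand":0.05},{"translation":[0.012,-0.03,-0.02],"turn":[0,0,0],"hand":0.05},{"translation":[0,0,-0.03],"turn":[0,0,0],"hand":0.05},{"translation":[0,0,-0.03],"turn":[0,0,0],"hand":0.05},{"translation":[0,0,0],"turn":[0,0,0],"hand":0.05}]}}

```text
time: 3.8
ee_pos: [0.6207, -0.2817, 0.1064]
eef_rot: [-0.01, 1.0, -0.0, 0.004]
ft_force: [-0.1, 1.1, -1.1]
width: 0.0631
```

>>> {"name": "apply_moves", "arguments": {"deltas": [{"translation":[0.001,0.021,0],"turn":[0,0,0],"hand":0.05},{"translation":[0,0,-0.035],"turn":[0,0,0],"hand":0.05},{"translation":[0,0,-0.025],"turn":[0,0,0],"hand":0.05},{"translation":[0,0,0],"turn":[0,0,0],"hand":0.05}]}}

```text
time: 4.2
ee_pos: [0.6238, -0.2591, 0.0508]
eef_rot: [-0.011, 1.0, -0.0, 0.006]
ft_force: [-0.6, -0.0, -2.7]
width: 0.0631
```

Run:
```python
from bench import readout
s=readout.read_state();print(s['ee_pos'],s['ft_force'],s['joint_positions'])
```

```text
[ 0.62377928 -0.25914315  0.05075551] [-0.62646853 -0.00625783 -2.71974338] [-5.96499519e-05  6.19144690e-01  4.56762900e-01  1.53538292e+00
 -3.05374682e-01  1.04639797e+00  2.12610443e+00]
```

>>> {"name": "apply_moves", "arguments": {"deltas": [{"translation":[0,-0.001,-0.008],"turn":[0,0,0],"hand":0.05},{"translation":[0,0,-0.006],"turn":[0,0,0],"hand":0.05},{"translation":[0,0,-0.004],"turn":[0,0,0],"hand":0.05}]}}

```text
time: 4.5
ee_pos: [0.6264, -0.2609, 0.0374]
eef_rot: [-0.011, 1.0, -0.001, 0.009]
ft_force: [0.2, -0.1, -3.1]
width: 0.0635
```

>>> {"name": "apply_moves", "arguments": {"deltas": [{"translation":[-0.002,0,-0.004],"turn":[0,0.014,0],"hand":0.05},{"translation":[0,0,-0.004],"turn":[0,0,0],"hand":0.05},{"translation":[0,0,0],"turn":[0,0,0],"hand":0.05}]}}

```text
time: 4.8
ee_pos: [0.6256, -0.2615, 0.0339]
eef_rot: [-0.011, 1.0, -0.001, 0.003]
ft_force: [0.3, -0.4, -2.0]
width: 0.0635
```

>>> {"name": "apply_moves", "arguments": {"deltas": [{"translation":[-0.002,0,-0.004],"turn":[0,0.003,0],"hand":0.05},{"translation":[0,0,-0.003],"turn":[0,0,0],"hand":0.05}]}}

```text
time: 5.0
ee_pos: [0.6256, -0.2618, 0.0324]
eef_rot: [-0.011, 1.0, -0.001, 0.003]
ft_force: [-13.7, 7.1, 29.1]
width: 0.0633
```

>>> {"name": "apply_moves", "arguments": {"deltas": [{"translation":[0,0,0],"turn":[0,0,0],"hand":0.078},{"translation":[0,0,0],"turn":[0,0,0],"hand":0.078},{"translation":[0,0,0.02],"turn":[0,0,0],"hand":0.08},{"translation":[0,0,0.045],"turn":[0,0,0],"hand":0.087},{"translation":[0,0,0.045],"turn":[0,0,0],"hand":0.087}]}}

```text
time: 5.5
ee_pos: [0.6221, -0.2606, 0.1389]
eef_rot: [-0.011, 1.0, 0.001, -0.002]
ft_force: [1.4, -0.4, 0.0]
width: 0.085
```

>>> {"name": "apply_moves", "arguments": {"deltas": [{"translation":[-0.02,-0.01,0.02],"turn":[0,0,-0.148],"hand":0.087},{"translation":[-0.02,-0.01,0.01],"turn":[0,0,-0.148],"hand":0.087},{"translation":[-0.02,-0.008,0],"turn":[0,0,-0.148],"hand":0.087},{"translation":[-0.02,-0.008,0],"turn":[0,0,-0.148],"hand":0.087},{"translation":[-0.02,-0.008,0],"turn":[0,0,-0.148],"hand":0.087}]}}

```text
time: 6.0
ee_pos: [0.5244, -0.3059, 0.177]
eef_rot: [0.356, 0.935, -0.001, 0.004]
ft_force: [-0.8, 0.2, 0.6]
width: 0.0867
```

>>> {"name": "apply_moves", "arguments": {"deltas": [{"translation":[-0.02,-0.008,0],"turn":[0,0,-0.148],"hand":0.087},{"translation":[-0.02,-0.008,0],"turn":[0,0,-0.148],"hand":0.087},{"translation":[-0.02,-0.008,0],"turn":[0,0,-0.148],"hand":0.087},{"translation":[-0.02,-0.006,0],"turn":[0,0,-0.148],"hand":0.087},{"translation":[-0.01,0,0],"turn":[0,0,-0.148],"hand":0.087}]}}

```text
time: 6.5
ee_pos: [0.4289, -0.3391, 0.1766]
eef_rot: [0.674, 0.738, -0.003, 0.004]
ft_force: [-0.4, -0.3, 0.7]
width: 0.0869
```

```bash
cat > st.py <<'E'
from h import *
from scipy.spatial.transform import Rotation as R
import sys
s=readout.read_state(); m=R.from_quat(s['eef_rot']).as_matrix()
print("pos",s['ee_pos'].round(4),"jaw",round(float(np.arctan2(m[1,1],m[0,1])),3),"zaxis",m[:,2].round(3),"q",s['joint_positions'].round(2),"t",s['time'],"w",s['width'])
E
python3 st.py
```

```text
pos [ 0.4289 -0.3391  0.1766] jaw 0.091 zaxis [ 0.002 -0.009 -1.   ] q [-0.18  0.26  0.89  1.79 -0.21  1.18  0.86] t 6.5 w 0.08685528353201812
```

>>> {"name": "apply_moves", "arguments": {"deltas": [{"translation":[-0.005,0.004,0],"turn":[0.006,0,-0.12],"hand":0.087},{"translation":[0,0,-0.03],"turn":[0,0,-0.12],"hand":0.087},{"translation":[0,0,-0.03],"turn":[0,0,0],"hand":0.087},{"translation":[0,0,0],"turn":[0,0,0],"hand":0.087}]}}

```text
time: 6.9
ee_pos: [0.4226, -0.3363, 0.1159]
eef_rot: [0.764, 0.645, -0.0, 0.003]
ft_force: [0.1, 0.5, -0.8]
width: 0.0871
```

```bash
python3 st.py
```

```text
pos [ 0.4226 -0.3363  0.1159] jaw -0.168 zaxis [ 0.004 -0.004 -1.   ] q [-0.17  0.34  0.9   1.87 -0.3   1.07  0.67] t 6.9 w 0.08706173174361735
```

>>> {"name": "apply_moves", "arguments": {"deltas": [{"translation":[0.001,0.001,-0.035],"turn":[0,0,0.01],"hand":0.087},{"translation":[0,0,-0.02],"turn":[0,0,0],"hand":0.087},{"translation":[0,0,-0.006],"turn":[0,0,0],"hand":0.087}]}}

```text
time: 7.2
ee_pos: [0.4255, -0.3368, 0.0569]
eef_rot: [0.76, 0.65, 0.0, 0.005]
ft_force: [-0.6, 0.7, 0.3]
width: 0.087
```

>>> {"name": "apply_moves", "arguments": {"deltas": [{"translation":[0,0,0],"turn":[0,0,0],"hand":0.06},{"translation":[0,0,0],"turn":[0,0,0],"hand":0.03},{"translation":[0,0,0],"turn":[0,0,0],"hand":0.03},{"translation":[0,0,0],"turn":[0,0,0],"hand":0.03}]}}

```text
time: 7.6
ee_pos: [0.4273, -0.3382, 0.0609]
eef_rot: [0.76, 0.65, 0.001, 0.007]
ft_force: [-0.1, 0.3, 0.5]
width: 0.0628
```

```bash
python3 st.py
```

```text
pos [ 0.4273 -0.3382  0.0609] jaw -0.155 zaxis [ 0.01  -0.009 -1.   ] q [-0.12  0.42  0.84  1.91 -0.38  0.96  0.75] t 7.6 w 0.0628130617160024
```

>>> {"name": "apply_moves", "arguments": {"deltas": [{"translation":[-0.002,0.001,-0.004],"turn":[0.007,0.008,0],"hand":0.03},{"translation":[0,0,0],"turn":[0,0,0],"hand":0.03},{"translation":[0,0,0],"turn":[0,0,0],"hand":0.03}]}}

```text
time: 7.9
ee_pos: [0.4257, -0.3372, 0.0576]
eef_rot: [0.76, 0.65, 0.001, 0.002]
ft_force: [0.2, -0.2, -1.7]
width: 0.0499
```

```bash
python3 st.py
```

```text
pos [ 0.4257 -0.3372  0.0576] jaw -0.155 zaxis [ 0.003 -0.001 -1.   ] q [-0.11  0.43  0.84  1.91 -0.39  0.97  0.75] t 7.9 w 0.04985736743910362
```

>>> {"name": "apply_moves", "arguments": {"deltas": [{"translation":[0,0,0.04],"turn":[0,0,0],"hand":0.03},{"translation":[0,0,0.045],"turn":[0,0,0],"hand":0.03},{"translation":[0.01,0.01,0.03],"turn":[0,0,0],"hand":0.03},{"translation":[0.03,0.033,0],"turn":[0,0,0.06],"hand":0.03},{"translation":[0.03,0.033,0],"turn":[0,0,0.06],"hand":0.03}]}}

```text
time: 8.4
ee_pos: [0.4909, -0.2643, 0.1768]
eef_rot: [0.723, 0.691, -0.001, 0.001]
ft_force: [0.8, -0.0, -0.1]
width: 0.05
```

>>> {"name": "apply_moves", "arguments": {"deltas": [{"translation":[0.03,0.033,0],"turn":[0,0,0.045],"hand":0.03},{"translation":[0.03,0.033,0],"turn":[0,0,0],"hand":0.03},{"translation":[0.03,0.033,0],"turn":[0,0,0],"hand":0.03},{"translation":[0.03,0.033,0],"turn":[0,0,0],"hand":0.03},{"translation":[0.02,0.02,0],"turn":[0,0,0],"hand":0.03}]}}

```text
time: 8.9
ee_pos: [0.6362, -0.103, 0.177]
eef_rot: [0.705, 0.709, 0.001, 0.0]
ft_force: [0.3, 0.0, -1.5]
width: 0.0497
```

```bash
python3 st.py
```

```text
pos [ 0.6362 -0.103   0.177 ] jaw 0.005 zaxis [ 0.001  0.    -1.   ] q [-0.46  0.49  0.75  1.52 -0.35  1.27  0.34] t 8.9 w 0.04965346349363042
```

>>> {"name": "apply_moves", "arguments": {"deltas": [{"translation":[0.018,0.015,0],"turn":[0,0,0.005],"hand":0.03},{"translation":[0,0,-0.04],"turn":[0,0,0],"hand":0.03},{"translation":[0,0,-0.035],"turn":[0,0,0],"hand":0.03},{"translation":[0,0,-0.02],"turn":[0,0,0],"hand":0.03},{"translation":[0,0,0],"turn":[0,0,0],"hand":0.03}]}}

```text
time: 9.4
ee_pos: [0.6577, -0.0797, 0.0768]
eef_rot: [0.7, 0.714, 0.001, -0.0]
ft_force: [-0.1, -0.2, -2.1]
width: 0.0496
```

```bash
python3 st.py
```

```text
pos [ 0.6577 -0.0797  0.0768] jaw 0.02 zaxis [ 0.     0.001 -1.   ] q [-0.44  0.63  0.69  1.56 -0.43  1.11  0.37] t 9.4 w 0.0496045632392389
```

>>> {"name": "apply_moves", "arguments": {"deltas": [{"translation":[-0.002,-0.008,-0.004],"turn":[0,0,0],"hand":0.03},{"translation":[0,0,-0.005],"turn":[0,0,0],"hand":0.03},{"translation":[0,0,-0.004],"turn":[0,0,0],"hand":0.03}]}}

```text
time: 9.7
ee_pos: [0.6566, -0.0893, 0.0658]
eef_rot: [0.7, 0.714, 0.001, 0.001]
ft_force: [-0.0, 0.6, -1.6]
width: 0.05
```

>>> {"name": "apply_moves", "arguments": {"deltas": [{"translation":[-0.001,0,-0.003],"turn":[0,0,0],"hand":0.03},{"translation":[0,0,-0.003],"turn":[0,0,0],"hand":0.03}]}}

```text
time: 9.9
ee_pos: [0.6562, -0.0897, 0.062]
eef_rot: [0.7, 0.714, 0.002, 0.001]
ft_force: [-14.2, 4.6, 32.6]
width: 0.0497
```

>>> {"name": "apply_moves", "arguments": {"deltas": [{"translation":[0,0,0],"turn":[0,0,0],"hand":0.07},{"translation":[0,0,0],"turn":[0,0,0],"hand":0.08},{"translation":[0,0,0.01],"turn":[0,0,0],"hand":0.087},{"translation":[0,0,0.05],"turn":[0,0,0],"hand":0.087},{"translation":[0,0,0.05],"turn":[0,0,0],"hand":0.087}]}}

```text
time: 10.4
ee_pos: [0.6532, -0.0887, 0.1711]
eef_rot: [0.7, 0.714, -0.001, -0.002]
ft_force: [1.0, 0.7, 0.7]
width: 0.0814
```

```bash
python3 st.py
python3 - <<'E'
from h import *
I=camera("top"); cv2.imwrite("pics/t1.png",cv2.convertScaleAbs(cv2.resize(I[80:290,150:480],None,fx=2.3,fy=2.3,interpolation=cv2.INTER_CUBIC),alpha=1.5)[:,:,::-1])
E
```

```text
pos [ 0.6532 -0.0887  0.1711] jaw 0.019 zaxis [-0.003  0.002 -1.   ] q [-0.45  0.53  0.74  1.48 -0.37  1.28  0.34] t 10.4 w 0.08144525335445825
```

View pics/t1.png

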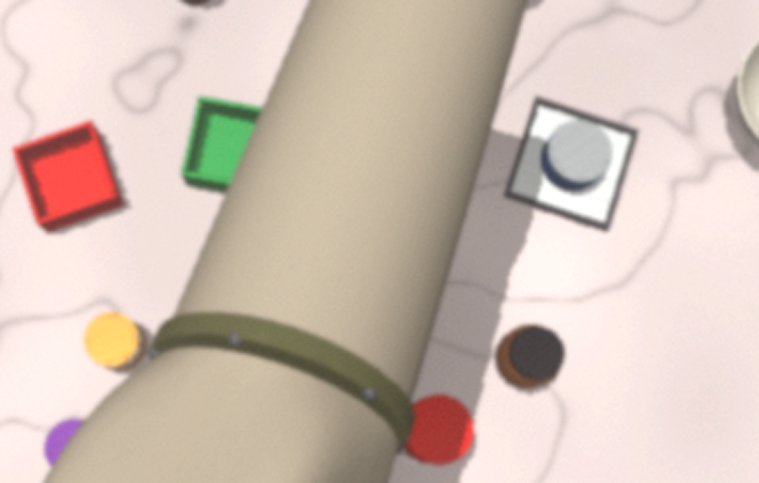

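The picture shows the wide tin inside the tin tray near its centre, at (575,160), and the honey jar undisturbed at (532,355). The arm hides the basket.

>>> {"name": "apply_moves", "arguments": {"deltas": [{"translation":[-0.03,0.003,0.01],"turn":[0,0,-0.148],"hand":0.087},{"translation":[-0.03,0.003,0],"turn":[0,0,-0.148],"hand":0.087},{"translation":[-0.03,0.003,0],"turn":[0,0,-0.148],"hand":0.087},{"translation":[-0.03,0.003,0],"turn":[0,0,-0.148],"hand":0.087},{"translation":[-0.03,0.003,0],"turn":[0,0,-0.148],"hand":0.087}]}}

```text
time: 10.95
ee_pos: [0.5067, -0.076, 0.1967]
eef_rot: [0.913, 0.407, 0.005, 0.006]
ft_force: [-0.2, -0.5, 1.9]
width: 0.0868
```

>>> {"name": "apply_moves", "arguments": {"deltas": [{"translation":[-0.025,0.003,0],"turn":[0,0,-0.148],"hand":0.087},{"translation":[-0.015,0.002,0],"turn":[0,0,0],"hand":0.087},{"translation":[0,0,0],"turn":[0,0,0],"hand":0.087}]}}

```text
time: 11.25
ee_pos: [0.465, -0.071, 0.1971]
eef_rot: [0.94, 0.34, 0.006, 0.004]
ft_force: [0.8, -0.2, 0.0]
width: 0.087
```

```bash
python3 st.py
```

```text
pos [ 0.465  -0.071   0.1971] jaw -0.876 zaxis [ 0.014 -0.004 -1.   ] q [-0.96 -0.06  1.01  1.96  0.06  1.2  -0.85] t 11.25 w 0.08696605839104517
```

>>> {"name": "apply_moves", "arguments": {"deltas": [{"translation":[-0.022,0.004,0],"turn":[0.004,0.012,0],"hand":0.087},{"translation":[0,0,-0.03],"turn":[0,0,0],"hand":0.087},{"translation":[0,0,-0.03],"turn":[0,0,0],"hand":0.087},{"translation":[0,0,0],"turn":[0,0,0],"hand":0.087}]}}

```text
time: 11.65
ee_pos: [0.4464, -0.0663, 0.14]
eef_rot: [0.94, 0.341, 0.008, -0.003]
ft_force: [-1.2, -0.4, 1.0]
width: 0.0868
```

```bash
python3 st.py
```

```text
pos [ 0.4464 -0.0663  0.14  ] jaw -0.874 zaxis [ 0.012  0.01  -1.   ] q [-0.98 -0.03  1.04  2.07  0.02  1.07 -0.82] t 11.65 w 0.08677156195153303
```

>>> {"name": "apply_moves", "arguments": {"deltas": [{"translation":[-0.003,-0.001,-0.03],"turn":[-0.008,0.01,0],"hand":0.087},{"translation":[0,0,-0.02],"turn":[0,0,0],"hand":0.087},{"translation":[0,0,-0.015],"turn":[0,0,0],"hand":0.087},{"translation":[0,0,0],"turn":[0,0,0],"hand":0.087}]}}

```text
time: 12.05
ee_pos: [0.4486, -0.0683, 0.0779]
eef_rot: [0.94, 0.342, 0.003, 0.001]
ft_force: [0.8, -0.4, -0.4]
width: 0.0872
```

```bash
python3 st.py
```

```text
pos [ 0.4486 -0.0683  0.0779] jaw -0.874 zaxis [ 0.007  0.    -1.   ] q [-0.92  0.17  1.05  2.12 -0.19  0.94 -0.64] t 12.05 w 0.0871879006645466
```

>>> {"name": "apply_moves", "arguments": {"deltas": [{"translation":[-0.005,0.001,-0.012],"turn":[0,0.006,0],"hand":0.087},{"translation":[0,0,0],"turn":[0,0,0],"hand":0.05},{"translation":[0,0,0],"turn":[0,0,0],"hand":0.03},{"translation":[0,0,0],"turn":[0,0,0],"hand":0.03},{"translation":[0,0,0],"turn":[0,0,0],"hand":0.03}]}}

```text
time: 12.55
ee_pos: [0.4465, -0.0674, 0.0689]
eef_rot: [0.94, 0.342, 0.002, 0.0]
ft_force: [-0.3, 0.5, 0.1]
width: 0.063
```

>>> {"name": "apply_moves", "arguments": {"deltas": [{"translation":[0,0,0],"turn":[0,0,0],"hand":0.03},{"translation":[0,0,0],"turn":[0,0,0],"hand":0.03}]}}

```text
time: 12.75
ee_pos: [0.4469, -0.0671, 0.0695]
eef_rot: [0.94, 0.342, 0.003, 0.0]
ft_force: [-0.3, -0.3, 0.7]
width: 0.0468
```

```bash
python3 st.py
```

```text
pos [ 0.4469 -0.0671  0.0695] jaw -0.873 zaxis [ 0.006  0.002 -1.   ] q [-0.91  0.19  1.05  2.13 -0.21  0.92 -0.62] t 12.75 w 0.0467762264639642
```

>>> {"name": "apply_moves", "arguments": {"deltas": [{"translation":[0,0,0],"turn":[0,0,0],"hand":0.03},{"translation":[0,0,0.04],"turn":[0,0,0],"hand":0.03},{"translation":[0,0,0.05],"turn":[0,0,0],"hand":0.03},{"translation":[0,0,0.035],"turn":[0,0,0],"hand":0.03},{"translation":[0.015,0.03,0],"turn":[0,0,0],"hand":0.03}]}}

```text
time: 13.25
ee_pos: [0.459, -0.0419, 0.1978]
eef_rot: [0.941, 0.338, 0.001, 0.0]
ft_force: [1.5, -0.4, -2.0]
width: 0.0452
```

>>> {"name": "apply_moves", "arguments": {"deltas": [{"translation":[0.02,0.042,0],"turn":[0,0,0],"hand":0.03},{"translation":[0.02,0.042,0],"turn":[0,0,0],"hand":0.03},{"translation":[0.02,0.042,0],"turn":[0,0,0],"hand":0.03},{"translation":[0.02,0.042,0],"turn":[0,0,0],"hand":0.03},{"translation":[0.02,0.042,0],"turn":[0,0,0],"hand":0.03}]}}

```text
time: 13.75
ee_pos: [0.5623, 0.1756, 0.1995]
eef_rot: [0.942, 0.337, 0.005, -0.005]
ft_force: [1.2, -0.3, 0.7]
width: 0.0454
```

```bash
python3 st.py
```

```text
pos [0.5623 0.1756 0.1995] jaw -0.884 zaxis [ 0.006  0.012 -1.   ] q [-1.14  0.38  0.96  1.66 -0.34  1.27 -0.99] t 13.75 w 0.04536796149334406
```

>>> {"name": "apply_moves", "arguments": {"deltas": [{"translation":[0.019,0.034,0],"turn":[-0.01,0.005,0],"hand":0.03},{"translation":[0.018,0.032,0],"turn":[0,0,0],"hand":0.03},{"translation":[0,0,-0.03],"turn":[0,0,0],"hand":0.03},{"translation":[0,0,-0.03],"turn":[0,0,0],"hand":0.03},{"translation":[0,0,0],"turn":[0,0,0],"hand":0.03}]}}

```text
time: 14.25
ee_pos: [0.6002, 0.2547, 0.133]
eef_rot: [0.939, 0.343, -0.002, -0.0]
ft_force: [-0.9, -0.7, -2.4]
width: 0.0453
```

```bash
python3 st.py
```

```text
pos [0.6002 0.2547 0.133 ] jaw -0.871 zaxis [-0.003 -0.001 -1.   ] q [-1.08  0.6   0.86  1.54 -0.47  1.22 -1.01] t 14.25 w 0.045332069971145084
```

>>> {"name": "apply_moves", "arguments": {"deltas": [{"translation":[0,-0.011,0],"turn":[0,-0.003,0],"hand":0.03},{"translation":[0,0,-0.025],"turn":[0,0,0],"hand":0.03},{"translation":[0,0,-0.018],"turn":[0,0,0],"hand":0.03},{"translation":[0,0,-0.004],"turn":[0,0,0],"hand":0.03}]}}

```text
time: 14.65
ee_pos: [0.6023, 0.2403, 0.09]
eef_rot: [0.94, 0.342, 0.002, 0.001]
ft_force: [0.2, -0.0, -1.0]
width: 0.0455
```

```bash
python3 st.py
```

```text
pos [0.6023 0.2403 0.09  ] jaw -0.873 zaxis [ 0.005  0.    -1.   ] q [-1.05  0.63  0.84  1.6  -0.5   1.14 -0.97] t 14.65 w 0.045522242752953704
```

>>> {"name": "apply_moves", "arguments": {"deltas": [{"translation":[-0.002,0.003,-0.007],"turn":[0,0.004,0],"hand":0.03},{"translation":[0,0,-0.005],"turn":[0,0,0],"hand":0.03},{"translation":[0,0,-0.003],"turn":[0,0,0],"hand":0.03}]}}

```text
time: 14.95
ee_pos: [0.6013, 0.2431, 0.0766]
eef_rot: [0.94, 0.341, 0.002, -0.0]
ft_force: [-1.2, -0.1, -1.4]
width: 0.0452
```

>>> {"name": "apply_moves", "arguments": {"deltas": [{"translation":[0,0,-0.003],"turn":[0,0,0],"hand":0.03},{"translation":[0,0,-0.003],"turn":[0,0,0],"hand":0.03}]}}

```text
time: 15.15
ee_pos: [0.6023, 0.2443, 0.074]
eef_rot: [0.94, 0.342, 0.003, -0.001]
ft_force: [-11.0, -0.8, 33.4]
width: 0.0454
```

>>> {"name": "apply_moves", "arguments": {"deltas": [{"translation":[0,0,0.001],"turn":[0,0,0],"hand":0.065},{"translation":[0,0,0],"turn":[0,0,0],"hand":0.08},{"translation":[0,0,0.01],"turn":[0,0,0],"hand":0.087},{"translation":[0,0,0.045],"turn":[0,0,0],"hand":0.087},{"translation":[0,0,0.045],"turn":[0,0,0],"hand":0.087}]}}

```text
time: 15.65
ee_pos: [0.6001, 0.2438, 0.1747]
eef_rot: [0.94, 0.342, -0.0, -0.001]
ft_force: [0.5, 0.0, 0.6]
width: 0.0776
```

>>> {"name": "apply_moves", "arguments": {"deltas": [{"translation":[0,0,0.01],"turn":[0,0,0],"hand":0.087},{"translation":[-0.03,-0.037,0],"turn":[0,0,0],"hand":0.087},{"translation":[-0.03,-0.037,0],"turn":[0,0,0],"hand":0.087},{"translation":[-0.03,-0.037,0],"turn":[0,0,0],"hand":0.087},{"translation":[-0.03,-0.037,0],"turn":[0,0,0],"hand":0.087}]}}

```text
time: 16.15
ee_pos: [0.4826, 0.0972, 0.1908]
eef_rot: [0.938, 0.345, 0.005, 0.001]
ft_force: [-1.1, -2.1, 2.6]
width: 0.087
```

```bash
python3 st.py
```

```text
pos [0.4826 0.0972 0.1908] jaw -0.865 zaxis [ 0.01   0.001 -1.   ] q [-1.33  0.06  1.09  1.92 -0.06  1.19 -1.08] t 16.15 w 0.08703614089396995
```

>>> {"name": "apply_moves", "arguments": {"deltas": [{"translation":[-0.025,-0.03,0],"turn":[0,0.008,0],"hand":0.087},{"translation":[-0.01,-0.01,0],"turn":[0,0,0],"hand":0.087},{"translation":[0,0,-0.03],"turn":[0,0,0],"hand":0.087},{"translation":[0,0,-0.02],"turn":[0,0,0],"hand":0.087},{"translation":[0,0,0],"turn":[0,0,0],"hand":0.087}]}}

```text
time: 16.65
ee_pos: [0.443, 0.0516, 0.1386]
eef_rot: [0.939, 0.343, 0.003, -0.008]
ft_force: [-0.0, 0.3, 1.2]
width: 0.0869
```

```bash
python3 st.py
```

```text
pos [0.443  0.0516 0.1386] jaw -0.871 zaxis [-0.     0.016 -1.   ] q [-1.36 -0.06  1.16  2.08  0.04  1.08 -1.09] t 16.65 w 0.08691793186894434
```

>>> {"name": "apply_moves", "arguments": {"deltas": [{"translation":[0.005,0.005,-0.02],"turn":[-0.014,0,0],"hand":0.087},{"translation":[0,0,-0.022],"turn":[0,0,0],"hand":0.087},{"translation":[0,0,-0.02],"turn":[0,0,0],"hand":0.087},{"translation":[0,0,0],"turn":[0,0,0],"hand":0.087}]}}

```text
time: 17.05
ee_pos: [0.4499, 0.0583, 0.078]
eef_rot: [0.939, 0.343, 0.002, -0.003]
ft_force: [0.2, 0.1, -0.1]
width: 0.087
```

```bash
python3 st.py
```

```text
pos [0.4499 0.0583 0.078 ] jaw -0.87 zaxis [ 0.001  0.006 -1.   ] q [-1.28  0.21  1.15  2.12 -0.25  0.95 -0.86] t 17.05 w 0.08703639867756731
```

>>> {"name": "apply_moves", "arguments": {"deltas": [{"translation":[-0.002,-0.001,-0.011],"turn":[-0.005,0,0],"hand":0.087},{"translation":[0,0,0],"turn":[0,0,0],"hand":0.05},{"translation":[0,0,0],"turn":[0,0,0],"hand":0.03},{"translation":[0,0,0],"turn":[0,0,0],"hand":0.03},{"translation":[0,0,0],"turn":[0,0,0],"hand":0.03}]}}

```text
time: 17.55
ee_pos: [0.4496, 0.058, 0.07]
eef_rot: [0.939, 0.343, 0.002, -0.001]
ft_force: [0.3, 0.3, 0.4]
width: 0.0628
```

>>> {"name": "apply_moves", "arguments": {"deltas": [{"translation":[0,0,0],"turn":[0,0,0],"hand":0.03},{"translation":[0,0,0],"turn":[0,0,0],"hand":0.03},{"translation":[0,0,0],"turn":[0,0,0],"hand":0.03}]}}

```text
time: 17.85
ee_pos: [0.45, 0.0585, 0.0706]
eef_rot: [0.939, 0.343, 0.003, -0.001]
ft_force: [-0.3, 0.1, -1.2]
width: 0.0454
```

```bash
python3 st.py
```

```text
pos [0.45   0.0585 0.0706] jaw -0.87 zaxis [ 0.005  0.005 -1.   ] q [-1.26  0.23  1.14  2.13 -0.27  0.93 -0.84] t 17.85 w 0.045357475377833634
```

>>> {"name": "apply_moves", "arguments": {"deltas": [{"translation":[0,0,0.035],"turn":[0,0,0],"hand":0.03},{"translation":[0,0,0.045],"turn":[0,0,0],"hand":0.03},{"translation":[0,0,0.03],"turn":[0,0,0],"hand":0.03},{"translation":[0.03,0.004,0.01],"turn":[0,0,0],"hand":0.03},{"translation":[0.04,0.005,0],"turn":[0,0,0],"hand":0.03}]}}

```text
time: 18.35
ee_pos: [0.4865, 0.065, 0.1854]
eef_rot: [0.94, 0.341, 0.001, -0.018]
ft_force: [-1.3, 1.0, 0.8]
width: 0.0457
```

>>> {"name": "apply_moves", "arguments": {"deltas": [{"translation":[0.035,0.004,0],"turn":[0,0,0],"hand":0.03},{"translation":[0.035,0.004,0],"turn":[0,0,0],"hand":0.03},{"translation":[0.025,0.003,0],"turn":[0,0,0],"hand":0.03},{"translation":[0,0,0],"turn":[0,0,0],"hand":0.03}]}}

```text
time: 18.75
ee_pos: [0.5846, 0.0792, 0.1851]
eef_rot: [0.939, 0.343, 0.003, -0.02]
ft_force: [-0.1, 0.0, -1.3]
width: 0.0455
```

```bash
python3 st.py
```

```text
pos [0.5846 0.0792 0.1851] jaw -0.869 zaxis [-0.009  0.039 -0.999] q [-1.02  0.48  1.09  1.67 -0.48  1.29 -0.7 ] t 18.75 w 0.045454545669895034
```

>>> {"name": "apply_moves", "arguments": {"deltas": [{"translation":[0.025,0,0],"turn":[-0.02,-0.005,0],"hand":0.03},{"translation":[0.019,0.002,0],"turn":[-0.018,-0.004,0],"hand":0.03},{"translation":[0,0,-0.03],"turn":[0,0,0],"hand":0.03},{"translation":[0,0,-0.03],"turn":[0,0,0],"hand":0.03},{"translation":[0,0,0],"turn":[0,0,0],"hand":0.03}]}}

```text
time: 19.25
ee_pos: [0.6286, 0.08, 0.1225]
eef_rot: [0.939, 0.343, -0.001, 0.001]
ft_force: [-0.2, 0.3, -1.1]
width: 0.0458
```

```bash
python3 st.py
```

```text
pos [0.6286 0.08   0.1225] jaw -0.871 zaxis [-0.002 -0.003 -1.   ] q [-0.91  0.64  1.01  1.61 -0.56  1.22 -0.66] t 19.25 w 0.04577587129244303
```

>>> {"name": "apply_moves", "arguments": {"deltas": [{"translation":[0,0.001,-0.022],"turn":[0,0,0],"hand":0.03},{"translation":[0,0,-0.014],"turn":[0,0,0],"hand":0.03},{"translation":[0,0,-0.005],"turn":[0,0,0],"hand":0.03},{"translation":[0,0,-0.002],"turn":[0,0,0],"hand":0.03}]}}

```text
time: 19.65
ee_pos: [0.6289, 0.081, 0.0825]
eef_rot: [0.939, 0.343, -0.0, 0.002]
ft_force: [-1.2, -0.8, -0.6]
width: 0.0455
```

```bash
python3 st.py
```

```text
pos [0.6289 0.081  0.0825] jaw -0.871 zaxis [ 0.001 -0.003 -1.   ] q [-0.89  0.68  0.97  1.64 -0.6   1.15 -0.64] t 19.65 w 0.04554892148112175
```

>>> {"name": "apply_moves", "arguments": {"deltas": [{"translation":[0,0,-0.004],"turn":[0,0,0],"hand":0.03},{"translation":[0,0,-0.004],"turn":[0,0,0],"hand":0.03},{"translation":[0,0,-0.001],"turn":[0,0,0],"hand":0.03}]}}

```text
time: 19.95
ee_pos: [0.63, 0.0811, 0.0756]
eef_rot: [0.939, 0.343, 0.001, 0.002]
ft_force: [-2.1, 0.2, 3.6]
width: 0.0451
```

>>> {"name": "apply_moves", "arguments": {"deltas": [{"translation":[0,0,-0.002],"turn":[0,0,0],"hand":0.03},{"translation":[0,0,0],"turn":[0,0,0],"hand":0.065},{"translation":[0,0,0],"turn":[0,0,0],"hand":0.08},{"translation":[0,0,0.01],"turn":[0,0,0],"hand":0.087},{"translation":[0,0,0.045],"turn":[0,0,0],"hand":0.087}]}}

```text
time: 20.45
ee_pos: [0.6282, 0.0813, 0.1285]
eef_rot: [0.939, 0.343, -0.001, 0.001]
ft_force: [1.0, 0.3, 1.1]
width: 0.0696
```

>>> {"name": "apply_moves", "arguments": {"deltas": [{"translation":[0,0,0.045],"turn":[0,0,0],"hand":0.087},{"translation":[-0.01,0.006,0.01],"turn":[0,0,0],"hand":0.087},{"translation":[-0.035,0.02,0],"turn":[0,0,0],"hand":0.087},{"translation":[-0.035,0.02,0],"turn":[0,0,0],"hand":0.087},{"translation":[-0.035,0.02,0],"turn":[0,0,0],"hand":0.087}]}}

```text
time: 20.95
ee_pos: [0.5175, 0.1416, 0.1947]
eef_rot: [0.941, 0.338, 0.004, 0.003]
ft_force: [0.3, 1.0, 1.0]
width: 0.0868
```

```bash
python3 st.py
```

```text
pos [0.5175 0.1416 0.1947] jaw -0.881 zaxis [ 0.01  -0.004 -1.   ] q [-1.39  0.33  1.24  1.81 -0.32  1.23 -0.94] t 20.95 w 0.08679777995811218
```

>>> {"name": "apply_moves", "arguments": {"deltas": [{"translation":[0,0,0],"turn":[0,0.005,0.148],"hand":0.087},{"translation":[0,0,0],"turn":[0,0.005,0.148],"hand":0.087},{"translation":[0,0,0],"turn":[0,0,0.148],"hand":0.087}]}}

```text
time: 21.25
ee_pos: [0.5115, 0.1524, 0.1955]
eef_rot: [0.84, 0.542, -0.0, -0.001]
ft_force: [0.1, -0.0, 0.7]
width: 0.0869
```

```bash
python3 st.py
```

```text
pos [0.5115 0.1524 0.1955] jaw -0.425 zaxis [-0.002  0.002 -1.   ] q [-1.34  0.27  1.13  1.8  -0.26  1.23 -0.56] t 21.25 w 0.08694095820646712
```

>>> {"name": "apply_moves", "arguments": {"deltas": [{"translation":[0,0,0],"turn":[0,0,0.148],"hand":0.087},{"translation":[0,0,0],"turn":[0,0,0.148],"hand":0.087},{"translation":[-0.015,0.01,0],"turn":[0,0,0.148],"hand":0.087},{"translation":[-0.015,0.01,0],"turn":[0,0,0.148],"hand":0.087},{"translation":[-0.015,0.01,0],"turn":[0,0,0.148],"hand":0.087}]}}

```text
time: 21.75
ee_pos: [0.4675, 0.1803, 0.1988]
eef_rot: [0.585, 0.811, 0.001, -0.0]
ft_force: [-0.3, 0.2, -0.4]
width: 0.0866
```

```bash
python3 st.py
```

```text
pos [0.4675 0.1803 0.1988] jaw 0.322 zaxis [ 0.001  0.002 -1.   ] q [-1.39  0.09  1.    1.88 -0.09  1.22 -0.04] t 21.75 w 0.08662386806138342
```

>>> {"name": "apply_moves", "arguments": {"deltas": [{"translation":[-0.016,0.005,-0.02],"turn":[0,0,0.1],"hand":0.087},{"translation":[-0.015,0.005,-0.03],"turn":[0,0,0.1],"hand":0.087},{"translation":[0,0,-0.03],"turn":[0,0,0],"hand":0.087},{"translation":[0,0,-0.015],"turn":[0,0,0],"hand":0.087},{"translation":[0,0,0],"turn":[0,0,0],"hand":0.087}]}}

```text
time: 22.25
ee_pos: [0.4351, 0.1922, 0.1044]
eef_rot: [0.494, 0.869, 0.005, -0.001]
ft_force: [-0.3, -0.2, 0.0]
width: 0.0868
```

```bash
python3 st.py
```

```text
pos [0.4351 0.1922 0.1044] jaw 0.537 zaxis [ 0.003  0.01  -1.   ] q [-1.38  0.16  0.95  2.04 -0.17  1.    0.19] t 22.25 w 0.08680366561486928
```

>>> {"name": "apply_moves", "arguments": {"deltas": [{"translation":[0.001,-0.001,-0.035],"turn":[-0.009,0.003,0],"hand":0.087},{"translation":[0,0,-0.025],"turn":[0,0,0],"hand":0.087},{"translation":[0,0,-0.008],"turn":[0,0,0],"hand":0.087}]}}

```text
time: 22.55
ee_pos: [0.4392, 0.1927, 0.039]
eef_rot: [0.495, 0.869, 0.004, 0.0]
ft_force: [-0.2, 0.3, 1.7]
width: 0.087
```

```bash
python3 st.py
```

```text
pos [0.4392 0.1927 0.039 ] jaw 0.536 zaxis [ 0.004  0.006 -1.   ] q [-1.29  0.32  0.89  2.08 -0.33  0.87  0.32] t 22.55 w 0.08703728384284352
```

>>> {"name": "apply_moves", "arguments": {"deltas": [{"translation":[-0.003,-0.001,-0.01],"turn":[-0.005,0.004,0],"hand":0.087},{"translation":[0,0,0],"turn":[0,0,0],"hand":0.05},{"translation":[0,0,0],"turn":[0,0,0],"hand":0.04},{"translation":[0,0,0],"turn":[0,0,0],"hand":0.04},{"translation":[0,0,0],"turn":[0,0,0],"hand":0.04}]}}

```text
time: 23.05
ee_pos: [0.4383, 0.1927, 0.0323]
eef_rot: [0.495, 0.869, 0.002, 0.001]
ft_force: [0.3, 0.8, 0.5]
width: 0.0628
```

>>> {"name": "apply_moves", "arguments": {"deltas": [{"translation":[0,0,0],"turn":[0,0,0],"hand":0.04},{"translation":[0,0,0],"turn":[0,0,0],"hand":0.04},{"translation":[0,0,0],"turn":[0,0,0],"hand":0.04}]}}

```text
time: 23.35
ee_pos: [0.4382, 0.193, 0.0329]
eef_rot: [0.495, 0.869, 0.003, 0.0]
ft_force: [0.4, -0.2, -1.9]
width: 0.0517
```

```bash
python3 st.py
python3 - <<'E'
from h import *
I=camera("top"); cv2.imwrite("pics/t2.png",cv2.convertScaleAbs(cv2.resize(I[90:290,120:480],None,fx=2.2,fy=2.2,interpolation=cv2.INTER_CUBIC),alpha=1.5)[:,:,::-1])
E
```

```text
pos [0.4382 0.193  0.0329] jaw 0.535 zaxis [ 0.004  0.005 -1.   ] q [-1.28  0.33  0.88  2.09 -0.34  0.86  0.33] t 23.35 w 0.051743780418222356
```

View pics/t2.png

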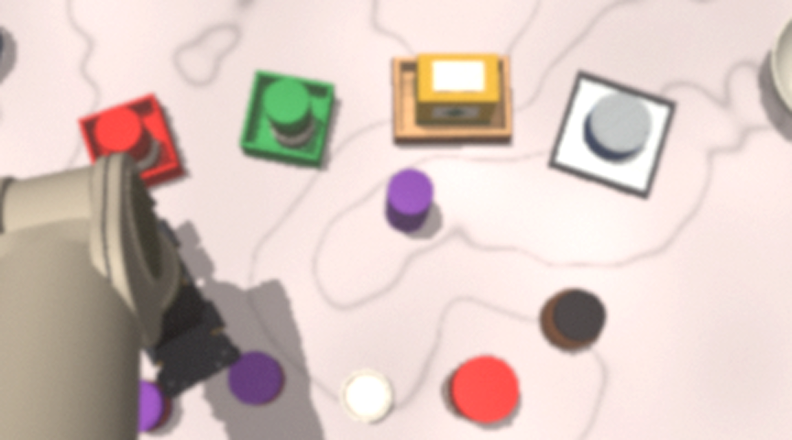

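The picture shows both jars in their own trays, the carton in the basket, the wide tin (619,122) in its tray, and the honey jar still in place.

Run:
```python
from h import *
np.set_printoptions(precision=4,suppress=True)
c=lambda *a:np.array(a,float)/2.2+[120,90]-0.25
for nm,p,z in(("wide",(619,122),.043),("jr",(119,130),.1),("jg",(288,101),.1),("carton c",(458,79),.085),("honey",(578,318),.072)):print(nm,cast("top",c(p),z)[0])
p=cast("top",c((582,72),(675,102),(647,196),(550,165)),.014)[0];print("tintray",p.mean(0))
I=camera("top");S=camera("scene")
# wide-tin top: grey vs table by saturation inside tray: circle by Hough
for n,J,z,cen in(("top",I,.043,(401,145)),("scene",S,.043,(162,195))):
    x,y=cen; g=cv2.resize(cv2.cvtColor(J[y-35:y+35,x-35:x+35],cv2.COLOR_RGB2GRAY),None,fx=4,fy=4,interpolation=cv2.INTER_CUBIC)
    r=cv2.HoughCircles(g,cv2.HOUGH_GRADIENT_ALT if n=="top" else cv2.HOUGH_GRADIENT,1.5,40,param1=80,param2=.6 if n=="top" else 30,minRadius=44,maxRadius=72)
    if r is not None:
        for k in r[0][:2]: print(n,k,cast(n,[(k[0]+.5)/4-.5+x-35,(k[1]+.5)/4-.5+y-35],z)[0])
cv2.imwrite("pics/s2.png",cv2.convertScaleAbs(cv2.resize(S[80:300,100:420],None,fx=2.4,fy=2.4,interpolation=cv2.INTER_CUBIC),alpha=1.5)[:,:,::-1])
```

```text
wide [[ 0.6235 -0.2577]]
jr [[0.5963 0.2407]]
jg [[0.6254 0.0776]]
carton c [[ 0.6535 -0.0886]]
honey [[ 0.4185 -0.2019]]
tintray [ 0.6203 -0.2596]
top [141.     147.      63.4627] [[ 0.6207 -0.2571]]
scene [143.25 164.25  57.8 ] [[ 0.6339 -0.2499]]
scene [132.75 125.25  69.5 ] [[ 0.6135 -0.2707]]
```

View pics/s2.png

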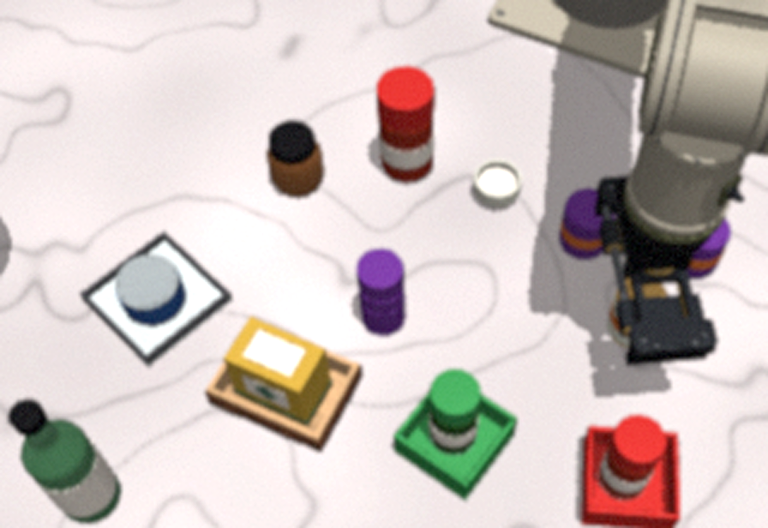

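>>> {"name": "apply_moves", "arguments": {"deltas": [{"translation":[0,0,0.03],"turn":[0,0,0],"hand":0.04},{"translation":[0,0,0.045],"turn":[0,0,0],"hand":0.04},{"translation":[0,0,0.045],"turn":[0,0,0],"hand":0.04},{"translation":[0,0,0.045],"turn":[0,0,0],"hand":0.04},{"translation":[0,0,0],"turn":[0,0,0],"hand":0.04}]}}

```text
time: 24.0
ee_pos: [0.4368, 0.1901, 0.2019]
eef_rot: [0.496, 0.868, -0.0, 0.001]
ft_force: [0.7, 1.0, -3.0]
width: 0.0514
```

Everything is seated and upright in the scene view. The wide tin's top is at crop (150,283), the honey is upright, and the carton is level in the basket.

>>> {"name": "apply_moves", "arguments": {"deltas": [{"translation":[0.015,-0.037,0],"turn":[0,0,0],"hand":0.04},{"translation":[0.017,-0.041,0],"turn":[0,0,0],"hand":0.04},{"translation":[0.017,-0.041,0],"turn":[0,0,0],"hand":0.04},{"translation":[0.017,-0.041,0],"turn":[0,0,0],"hand":0.04},{"translation":[0.017,-0.041,0],"turn":[0,0,0],"hand":0.04}]}}

```text
time: 24.5
ee_pos: [0.5191, -0.0094, 0.2008]
eef_rot: [0.489, 0.872, 0.004, -0.001]
ft_force: [0.1, 0.8, -1.3]
width: 0.0514
```

```bash
python3 st.py; python3 -c "
from h import *
print(cast('scene',[162.3,197.7],.043)[0],proj('scene',[.622,-.259,.043]))"
```

```text
pos [ 0.5191 -0.0094  0.2008] jaw 0.55 zaxis [ 0.002  0.008 -1.   ] q [-1.12  0.22  1.2   1.83 -0.23  1.23  0.7 ] t 24.5 w 0.05144103258495926
[[ 0.62700608 -0.25480076]] [[161.97449307 195.43973366]]
```

>>> {"name": "apply_moves", "arguments": {"deltas": [{"translation":[0.018,-0.035,0],"turn":[0,0,0.12],"hand":0.04},{"translation":[0.018,-0.035,0],"turn":[0,0,0.12],"hand":0.04},{"translation":[0.015,-0.035,0],"turn":[0,0,0.12],"hand":0.04}]}}

```text
time: 24.8
ee_pos: [0.57, -0.1171, 0.1966]
eef_rot: [0.323, 0.946, 0.002, -0.003]
ft_force: [-0.1, 1.1, -0.5]
width: 0.0516
```

```bash
python3 st.py
```

```text
pos [ 0.57   -0.1171  0.1966] jaw 0.914 zaxis [-0.005  0.006 -1.   ] q [-0.68  0.41  1.03  1.67 -0.37  1.28  1.34] t 24.8 w 0.051627488989032425
```

Clear of the limit; continuing (remaining about 0.053, −0.141).

>>> {"name": "apply_moves", "arguments": {"deltas": [{"translation":[0.015,-0.038,0],"turn":[0,0,0.05],"hand":0.04},{"translation":[0.015,-0.038,0],"turn":[0,0,0.05],"hand":0.04},{"translation":[0.014,-0.037,0],"turn":[0,0,0],"hand":0.04},{"translation":[0.008,-0.02,0],"turn":[0,0,0],"hand":0.04},{"translation":[0,0,0],"turn":[0,0,0],"hand":0.04}]}}

```text
time: 25.3
ee_pos: [0.6212, -0.2625, 0.187]
eef_rot: [0.273, 0.962, 0.001, -0.008]
ft_force: [-0.7, 0.2, -2.0]
width: 0.0514
```

```bash
python3 st.py
```

```text
pos [ 0.6212 -0.2625  0.187 ] jaw 1.017 zaxis [-0.015  0.005 -1.   ] q [-0.27  0.63  0.92  1.4  -0.5   1.37  1.68] t 25.3 w 0.051418768202632296
```

>>> {"name": "apply_moves", "arguments": {"deltas": [{"translation":[0.002,0.005,-0.01],"turn":[-0.005,-0.013,0],"hand":0.04},{"translation":[0,0,-0.03],"turn":[0,0,0],"hand":0.04},{"translation":[0,0,-0.025],"turn":[0,0,0],"hand":0.04},{"translation":[0,0,-0.01],"turn":[0,0,0],"hand":0.04},{"translation":[0,0,0],"turn":[0,0,0],"hand":0.04}]}}

```text
time: 25.8
ee_pos: [0.6213, -0.2559, 0.1043]
eef_rot: [0.274, 0.962, 0.0, -0.003]
ft_force: [1.1, -0.4, -1.1]
width: 0.0515
```

```bash
python3 st.py
```

```text
pos [ 0.6213 -0.2559  0.1043] jaw 1.016 zaxis [-0.006  0.002 -1.   ] q [-0.27  0.69  0.88  1.5  -0.55  1.21  1.71] t 25.8 w 0.05154119986946888
```

>>> {"name": "apply_moves", "arguments": {"deltas": [{"translation":[0.002,-0.002,-0.01],"turn":[-0.002,-0.005,0],"hand":0.04},{"translation":[0,0,-0.007],"turn":[0,0,0],"hand":0.04},{"translation":[0,0,-0.003],"turn":[0,0,0],"hand":0.04}]}}

```text
time: 26.1
ee_pos: [0.6247, -0.2578, 0.0849]
eef_rot: [0.273, 0.962, -0.0, 0.001]
ft_force: [0.6, 0.5, -2.5]
width: 0.0514
```

```bash
python3 st.py;  python3 - <<'E'
from h import *
S=camera("scene");I=camera("top")
f=lambda J,x,y:cv2.resize(J[y-40:y+40,x-40:x+40],None,fx=4.9,fy=4.9,interpolation=cv2.INTER_CUBIC)
cv2.imwrite("pics/s3.png",cv2.convertScaleAbs(np.hstack([f(S,162,190),f(I,401,145)]),alpha=1.5)[:,:,::-1])
E
```

```text
pos [ 0.6247 -0.2578  0.0849] jaw 1.017 zaxis [ 0.002 -0.001 -1.   ] q [-0.26  0.71  0.86  1.52 -0.56  1.18  1.72] t 26.1 w 0.051363795294463034
```

View pics/s3.png

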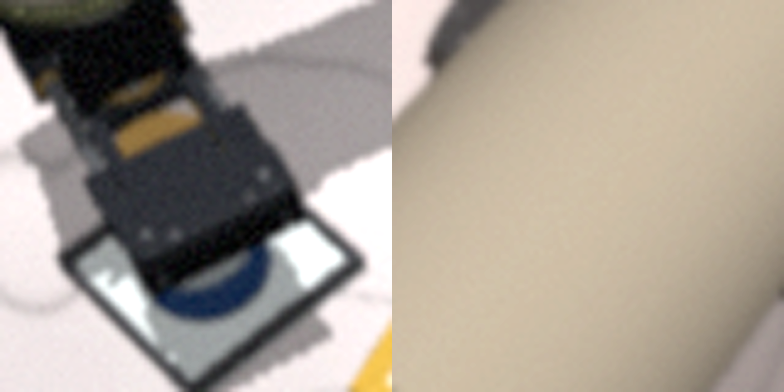

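The left half shows the small tin held above the wide tin. The front finger hides the gap and the arm blocks the top view. Pose numbers agree, so I lower onto contact.

>>> {"name": "apply_moves", "arguments": {"deltas": [{"translation":[-0.001,0,-0.005],"turn":[0,0,0],"hand":0.04},{"translation":[0,0,-0.003],"turn":[0,0,0],"hand":0.04}]}}

```text
time: 26.4
ee_pos: [0.6241, -0.2583, 0.0778]
eef_rot: [0.274, 0.962, -0.0, 0.002]
ft_force: [0.3, 0.3, -1.4]
width: 0.0516
```

>>> {"name": "apply_moves", "arguments": {"deltas": [{"translation":[-0.001,0,-0.002],"turn":[0,0.003,0],"hand":0.04},{"translation":[0,0,-0.002],"turn":[0,0,0],"hand":0.04}]}}

```text
time: 26.6
ee_pos: [0.6237, -0.2586, 0.0757]
eef_rot: [0.274, 0.962, -0.0, 0.001]
ft_force: [-8.9, 6.8, 25.2]
width: 0.0515
```

>>> {"name": "apply_moves", "arguments": {"deltas": [{"translation":[0,0,0.001],"turn":[0,0,0],"hand":0.04},{"translation":[0,0,0],"turn":[0,0,0],"hand":0.07},{"translation":[0,0,0],"turn":[0,0,0],"hand":0.085},{"translation":[0,0,0.005],"turn":[0,0,0],"hand":0.087},{"translation":[0,0,0.04],"turn":[0,0,0],"hand":0.087}]}}

```text
time: 27.1
ee_pos: [0.6219, -0.2574, 0.1189]
eef_rot: [0.274, 0.962, -0.0, -0.002]
ft_force: [1.1, 0.4, -0.6]
width: 0.076
```

>>> {"name": "apply_moves", "arguments": {"deltas": [{"translation":[0,0,0.045],"turn":[0,0,0],"hand":0.087},{"translation":[0,0,0.045],"turn":[0,0,0],"hand":0.087},{"translation":[0.015,-0.04,0.01],"turn":[0,0,0],"hand":0.087},{"translation":[0.01,-0.045,0],"turn":[0,0,0],"hand":0.087},{"translation":[0,-0.045,0],"turn":[0,0,0],"hand":0.087}]}}

```text
time: 27.6
ee_pos: [0.6537, -0.3808, 0.2312]
eef_rot: [0.265, 0.964, 0.001, 0.002]
ft_force: [1.0, -0.7, -0.3]
width: 0.0871
```

```bash
python3 st.py;  python3 - <<'E'
from h import *
S=camera("scene");I=camera("top")
f=lambda J,x,y:cv2.resize(J[y-70:y+70,x-100:x+100],None,fx=3.9,fy=2*1.95,interpolation=cv2.INTER_CUBIC)[:,:]
cv2.imwrite("pics/s4.png",cv2.convertScaleAbs(np.vstack([f(S,190,190)[:, :],]),alpha=1.5)[:,:,::-1])
cv2.imwrite("pics/t4.png",cv2.convertScaleAbs(f(I,380,160),alpha=1.5)[:,:,::-1])
E
```

```text
pos [ 0.6537 -0.3808  0.2312] jaw 1.034 zaxis [ 0.005  0.001 -1.   ] q [ 0.02  0.77  0.88  1.07 -0.57  1.52  1.8 ] t 27.6 w 0.08705506280926247
```

View pics/s4.png

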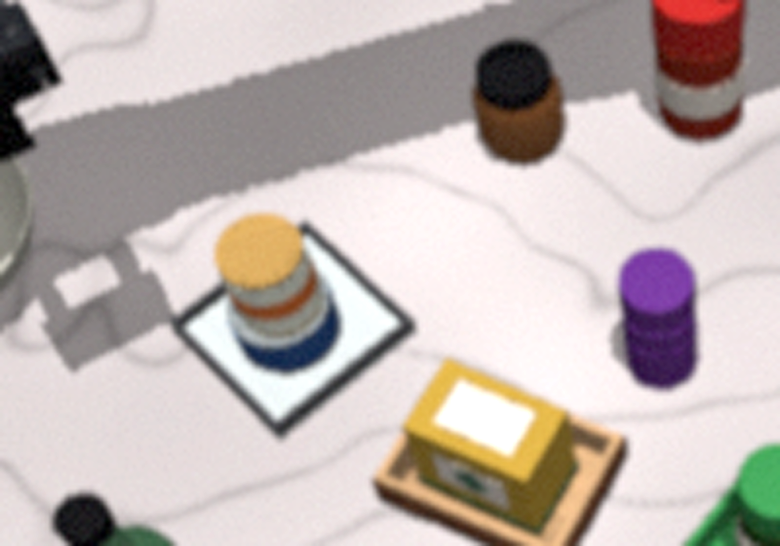

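View pics/t4.png

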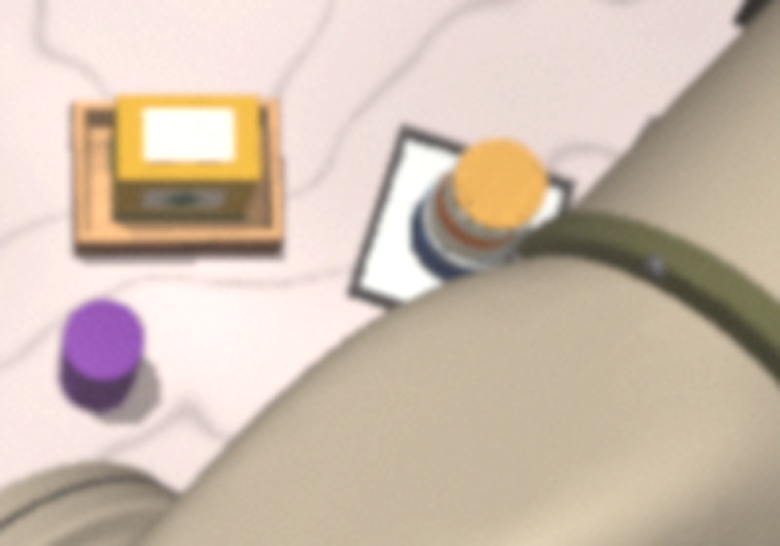

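The tins are stacked: the small tin's top is at (260,252) in the scene crop and (501,184) in the top crop. The carton is level in the basket and the honey jar is upright.

```bash
python3 -c "
from h import *
print('small',cast('top',[501/3.9+280,184/3.9+90],.103)[0],cast('scene',[260/3.9+90,252/3.9+120],.103)[0])
print('honey scene',cast('scene',[515/3.9+90,75/3.9+120],.072)[0])
print('carton scene',cast('scene',[489/3.9+90,417/3.9+120],.085)[0])
s=readout.read_state();print(s['ft_force'],s['joint_vel'].round(3))"
```

```text
small [[ 0.6220449  -0.25742447]] [[ 0.62791998 -0.25293385]]
honey scene [[ 0.42933466 -0.19878844]]
carton scene [[ 0.65711016 -0.08589765]]
[-1.26400102 -1.39357289  0.26408436] [-0.084 -0.033 -0.017  0.05   0.002 -0.004 -0.041]
```

>>> {"name": "apply_moves", "arguments": {"deltas": [{"translation":[0,0,0],"turn":[0,0,0],"hand":0.087},{"translation":[0,0,0],"turn":[0,0,0],"hand":0.087},{"translation":[0,0,0],"turn":[0,0,0],"hand":0.087}]}}

```text
time: 28.0
ee_pos: [0.6475, -0.3896, 0.2301]
eef_rot: [0.272, 0.962, -0.001, 0.001]
ft_force: [0.4, -0.2, 0.6]
width: 0.0868
```

```bash
python3 -c "
from bench import order
print(order.close_job())"
```

```text
the job is handed in; nothing more can be done
None
```

I put all five groceries away and handed the job in at about 28 s. The hand was clear of everything and open, with almost no force on it; the hand-in gave no verdict.

| Item | Placement | Measured offset | Limit |
|---|---|---|---|
| Red jar | Red tray | about 5 mm from centre | 22 mm |
| Green jar | Green tray | about 5 mm from centre | 22 mm |
| Carton | Basket, long sides matched | about 3 mm from centre | 25 mm |
| Wide tin | Tin tray floor | about 5 mm from centre | 28 mm |
| Small tin | On top of the wide tin | within 3 mm of its centre | 15 mm |

- **Upright and seated:** everything looked upright in the last pictures. Each thing met its floor, or the tin below it, at about the expected height.
- **Honey jar:** I did not touch it. The measured position differed by up to 8 mm between the two views, which is measurement scatter.
- **Disagreements:** the two views differ by about 5 mm on the tin positions. One Hough circle fit on the wide tin in the scene view was unreliable, so I dropped it.
- **Not rechecked:** the arm blocked part of the last top view. The jars were last seen whole, seated in their trays, before the final stacking; nothing touched them after that.

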